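Set the straightedge against its locating posts

TASK

Using its knob, slide the steel straightedge flat across the breadboard until its far long edge presses lightly on both slim posts at once, then, keeping it pressed on them, slide it lengthwise until its left end presses lightly on the thick stop post too, and let go so that it stays touching all three. Never lift it off the breadboard, never press a post harder than a light fingertip push (about 12 N), and leave the other things where they are.

Things in the scene. Friction and masses are not known exactly. Their poses are not given: they have to be found in the camera images.
- straightedge: Loose flat steel bar with graduation marks, 340 mm long (its y axis), 40 mm wide (its x axis), 10 mm thick, 0.35 to 0.85 kg, lying flat on the breadboard, on which it slides with a few newtons of friction. Origin: centre of its underside. +x points to its far long edge (away from the robot, 20 mm from the origin), +y to its left end (170 mm from the origin).
- knob (a point): Point on the axis of the black upright round knob in the middle of the straightedge: 24 mm diameter, from 10 to 52 mm above the straightedge's underside; this point is 34 mm above the underside, straight above the straightedge's origin. Axes as the straightedge's. The straightedge can pivot about the round knob in a light grip.
- board: Fixed dark steel optical breadboard with rows of small dark holes, 300 x 540 mm (x, y), 12 mm thick. Origin: centre of its underside on the bench; its top, on which the straightedge slides, is 12 mm higher.
- post_left: The left (+y) of two slim upright steel posts, 14 mm diameter, 30 mm high, rigidly fixed on the breadboard beyond the straightedge. Origin: centre of its foot, on the breadboard's top.
- post_left_mid (a point): On the axis of the left slim post, 5 mm above the breadboard (the middle of the straightedge's thickness). The straightedge touches when this is 27 mm from its centre line.
- post_right: The right (-y) slim upright steel post, same as the left one, about 175 to 215 mm from it, rigidly fixed. Origin: centre of its foot.
- post_right_mid (a point): On the axis of the right slim post, 5 mm above the breadboard.
- stop: The thick short stop post, steel, 20 mm diameter, 22 mm high, rigidly fixed on the breadboard about 100 mm to the left of the left slim post and nearer the robot, in the way of the straightedge's left end. Origin: centre of its foot.
- stop_mid (a point): On the axis of the stop post, 5 mm above the breadboard. The left end touches when this is 180 mm from the straightedge's centre, measured along it.
- lens_ring: Bystander: loose aluminium ring, 34 mm across, 14 mm high, on the breadboard's far left. Origin: centre of its underside.
- thumbscrew: Bystander: loose brass thumbscrew standing on its head, 22 mm across, 28 mm high, on the breadboard's far right.
- mirror_mount: Bystander: small black mirror mount with a round mirror, 30 x 30 mm foot, 52 mm high, loose, on the breadboard's near left.
- dish: Bystander: white shallow dish, 90 mm across, 15 mm high, on the bench to the left.
- slide_box: Bystander: grey box, 85 x 90 x 35 mm, on the bench to the right.
- jar: Bystander: amber jar with black cap, 52 mm across, 65 mm high, on the bench to the right.
- driver: Bystander: screwdriver, 170 mm long, lying on the bench to the left.

How it is judged (in metres and radians):
On the way, in this order (a step that is already met when the one before it is completed fails the run):
1. the far edge presses on both slim posts at once, each with more than 1.5 N, for 0.2 s (contact force between straightedge and post_left above 1.5 N and contact force between straightedge and post_right above 1.5 N), for 0.2 s.
2. with the far edge still pressing on both slim posts (each more than 0.7 N), the left end presses on the stop post with more than 1.5 N, for 0.2 s (contact force between straightedge and stop above 1.5 N and contact force between straightedge and post_left above 0.7 N and contact force between straightedge and post_right above 0.7 N and x of post_left_mid in the frame of straightedge between 0.025 and 0.029 m and x of post_right_mid in the frame of straightedge between 0.025 and 0.029 m and y of post_left_mid in the frame of straightedge below 0.168 m and y of post_right_mid in the frame of straightedge above -0.168 m), for 0.2 s.
At the end, for the whole second after the job is handed in: The straightedge lies still, flat on the breadboard and released, its far long edge within 2 mm of both slim posts and its left end within 2 mm of the stop post (x of post_left_mid in the frame of straightedge between 0.025 and 0.029 m and x of post_right_mid in the frame of straightedge between 0.025 and 0.029 m and y of post_left_mid in the frame of straightedge below 0.168 m and y of post_right_mid in the frame of straightedge above -0.168 m and y of stop_mid in the frame of straightedge between 0.177 and 0.182 m and angle between straightedge's own z axis and vertical below 0.02 rad and z of straightedge in the frame of board below 0.014 m and linear speed of straightedge below 0.005 m/s); the robot touches nothing.
It fails at once if a post is pressed with more than 12 N (contact force between straightedge and post_left above 12 N or contact force between straightedge and post_right above 12 N or contact force between straightedge and stop above 12 N).
It fails at once if the straightedge is lifted more than 6 mm off the breadboard (z of straightedge in the frame of board above 0.018 m).
It fails at once if a bystander is moved more than 15 mm (distance of any of lens_ring, thumbscrew, mirror_mount, dish, slide_box, jar, driver from where it was at the start of the episode above 0.015 m).
It also fails if it takes over 67 s, if anything falls off the work surface, if the arm or the gripper's body presses on something with over 40 N, if the wrist force passes 120 N, or if a joint passes its speed limit or range.

ROBOT

A 6-joint arm with a two-finger parallel gripper is mounted at the origin on the work surface. World frame = base frame: x ahead of the robot, y to its left, z up, the work surface at z = 0. Lengths are in mm, angles in rad, forces in N, time in s.
With the tool pointing down it reaches from about 350 to 800 mm from the base axis. Payload 7.3 kg.
Tool frame: the origin (TCP) lies midway between the tips of the shut fingers; the grasp point (between the pads) lies 19 mm behind it (tcp_to_grasp is the distance from the TCP to the grasp point, in mm); y points along the fingers, z is the direction in which the jaws open and shut, and the axes are right-handed (so a half turn about y gives the same grasp; the last joint's range is limited). The gripper opens to 85 mm and grips with 20 to 120 N. Pads are 22 mm wide; open, the fingers measure 114 mm over their backs; the gripper's body (76 mm by 85 mm) begins 54 mm behind the grasp point. The pads swing forward as they close: fully open they stand 13 mm farther back than shut.
Start: joints at [-1.294, 0.342, 1.524, -0, 1.275, -0.146], TCP at [215.439, -478.78, 231.322] pointing down, gripper open.
Joint ranges: [-2.53, 2.53], [-0.77, 2.02], [0.04, 2.7], [-1, 4.14], [0.28, 2.66], [-3.11, 3.11]. Speed limits (rad/s): [2.57, 2.57, 3.14, 3.14, 3.14, 3.14].

INTERFACE

Orientations are given as a unit quaternion [w, x, y, z].
In Python, from plant import * gives the robot as it stands.
- The arm moves only by the shell command python3 -m jog 'ROWS' [OPENING] [FORCE]. ROWS is JSON, a list of rows, each an object of numbers: "dx", "dy", "dz": the shift along the tool's x, y, z in m; "ax", "ay", "az": the turn, a rotation vector about the tool's x, y, z in rad. In form: [{"dx": .., "dy": .., "dz": .., "ax": .., "ay": .., "az": ..}, ...]. A call has 1 to 20 rows; each row is the pose to reach, as a shift and turn from the pose measured when the call began, along the tool's axes at that moment; what a row does not reach only later rows make up. A row lasts 1/8 s, in which the tool goes at most 62.5 mm and 10.7 degrees, less where a joint would pass 70% of its speed; a pose out of reach is approached as far as the arm can. A call with a gripper value outside its range is refused whole. OPENING is the closure in counts, from 0 (fully open) to 255 (shut), set as the call begins (- or left out, the last holds). The fingers move at their own pace and stop on an object; FORCE is the grip in N (left out, the last holds). Time passes only in rows, so rows that repeat a pose let the fingers close. It gives the time, the measured TCP pose, the force and the opening at its end, in the units of the state.
- get_obs(): the state, without advancing time (a new reading comes with each control period).
- get_image(name): name is "scene" or "side" or "wrist"; returns a dict with "pixels" (480x640x3 uint8, red, green, blue), "depth" (480x640 float32, mm along the optical axis (not along the pixel's ray), 0 where there is no reading), "vfov" (degrees; the focal length in pixels is half the picture's height over the tangent of half this angle, whatever the lens; pixels are square), "cx", "cy" (the principal point, pixels), "k1" (the pictures are not rectified: a ray, as slopes to the right and down, at radius r is drawn at 1 + k1 r^2 times it, then the intrinsics apply), "R" (3x3) and "t" (3): a world point X has camera coordinates R X + t. Camera axes: x right, y down, z forward; pixel columns grow to the right and rows downward; lengths in mm; the calibration is good to about 2 mm. A picture is of the moment at which its call begins.
- hand_in(): hands the job in, once; it reports no verdict.
The state is a dict: "time": time; "q": joint angles; "qvel": joint speeds; "joint_torque": joint torques, N m; "tool_pos": TCP position; "ee_rot": TCP orientation; "contact_force": force on the tool from outside, world axes, zero at the start; "ft_torque": the same for the moment, N m; "width": opening from 0.0 (shut) to 1.0 (fully open).
Only numpy, scipy, OpenCV 4.12 (cv2) and the standard library are available. Lean on these libraries where they do the work, as an engineer would, in place of code of your own. Each camera call takes 0.05 s, during which the arm holds its last target. There are 200 camera calls.

## Working session

There is one attempt and no reset: what is moved stays moved. The work goes in short steps, Python scripts to look and compute and a shell command to move; the robot and the scene stay as the last step left them, time stands still between calls to the robot, and variables do not carry over. Pictures are saved under pics/ and viewed, about 8 in all and at most 12, crops included, and the job is handed in when it is done.

```bash
mkdir -p pics; ls; cat > h.py <<'E'
from plant import *
import numpy as np, cv2
def K(im):
    f=240/np.tan(np.radians(im["vfov"])/2); return f
def ray(im,u,v):
    f=K(im); d=np.array([(u-im["cx"])/f,(v-im["cy"])/f]); s=d.copy()
    for _ in range(20): s=d/(1+im["k1"]*(s@s))
    R=np.array(im["R"]); t=np.array(im["t"])
    return -R.T@t, R.T@np.array([s[0],s[1],1.])
def onz(im,u,v,z):
    o,d=ray(im,u,v); return o+d*(z-o[2])/d[2]
def proj(im,X):
    p=np.array(im["R"])@np.array(X,float)+np.array(im["t"]); s=p[:2]/p[2]; s=s*(1+im["k1"]*(s@s))
    return s*K(im)+np.array([im["cx"],im["cy"]])
def snap(n,fn):
    im=get_image(n); cv2.imwrite("pics/"+fn,cv2.cvtColor(im["pixels"],cv2.COLOR_RGB2BGR)); np.save("pics/"+fn[:-4]+".npy",im,allow_pickle=True); return im
def load(fn): return np.load("pics/"+fn+".npy",allow_pickle=True).item()
E
python3 - <<'E'
from h import *
for n in("scene","side"):
    im=snap(n,n+"0.png"); print(n,im["vfov"],im["k1"],-np.array(im["R"]).T@np.array(im["t"]))
print(get_obs())
E
```

```text
pics
scene 46.17424455195607 -0.02452255042820464 [1534.70150594 -715.18043311  993.47252272]
side 52.955038374866554 -0.09001161632512268 [318.96299327 858.69234276 668.42418183]
{'time': 0.1, 'q': array([-1.29401936e+00,  3.42691313e-01,  1.52493587e+00, -8.41845559e-07,
        1.27543124e+00, -1.45998592e-01]), 'qvel': array([ 5.90960016e-04, -1.11791366e-03, -3.36977224e-03,  1.71578205e-03,
       -1.61582206e-03,  3.49977390e-05]), 'joint_torque': array([ 2.53501887e-03, -4.34451020e+01, -2.46488160e+01, -8.19328784e-05,
        4.73296604e-03,  5.81151554e-06]), 'tool_pos': array([ 215.32157517, -478.4033953 ,  230.67059193]), 'ee_rot': array([ 0.14832892, -0.14839721,  0.69188396, -0.69084976]), 'contact_force': array([-0.07531719, -0.16134257,  0.14025887]), 'ft_torque': array([-0.02393365, -0.01703599, -0.03857957]), 'width': 0.9996606941723443}
```

View pics/scene0.png

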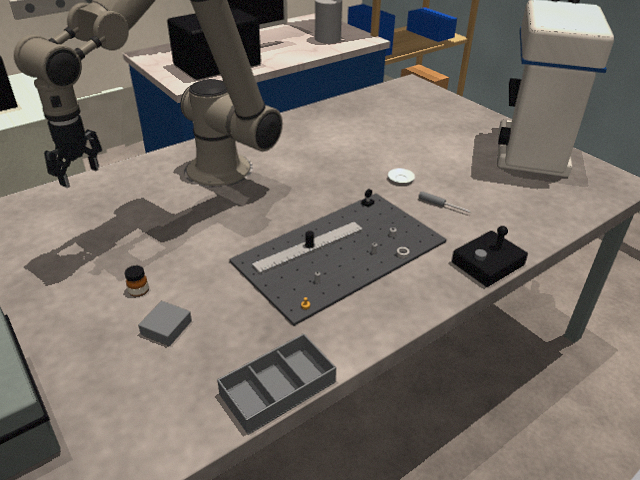

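View pics/side0.png

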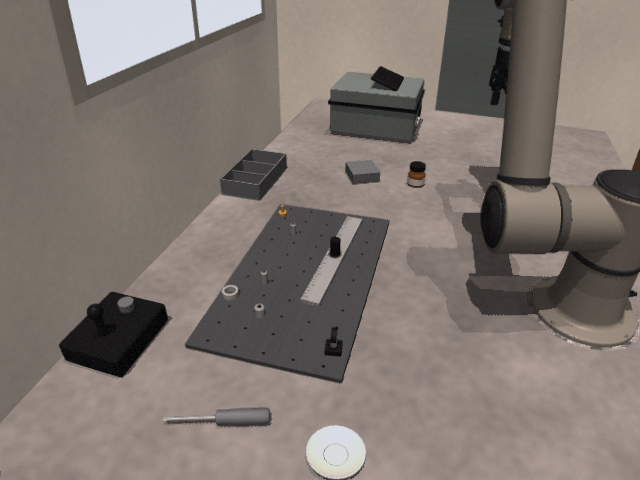

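The scene view shows the bar at about (255–362, 225–268), with the knob at (309,239), the slim posts at (375,248) and (318,277), and the stop at (393,232). In the side view the knob is at (335,246), the posts at (264,277) and (293,230), and the stop at (259,311).

```bash
python3 - <<'E'
from h import *
from scipy.ndimage import label
P={"scene":dict(bar=(330,240),knob=(309,233),pl=(375,245),pr=(318,274),st=(393,229)),
"side":dict(bar=(320,275),knob=(335,240),pl=(264,272),pr=(293,226),st=(259,306))}
for n in P:
    im=load(n+"0"); g=im["pixels"].astype(int); mx=g.max(2); mn=g.min(2)
    m=((mx>115)&(mx-mn<40)).astype(np.uint8)
    L,k=label(m)
    for o,(u,v) in P[n].items():
        w=L[v-6:v+7,u-6:u+7]; ids=[i for i in np.unique(w) if i]
        if o=="knob":
            d=(mx<45); Lk,_=label(d[v-25:v+25,u-20:u+20]); i=Lk[25,20]; ys,xs=np.where(Lk==i); xs+=u-20; ys+=v-25
            print(n,o,len(xs),xs.min(),xs.max(),ys.min(),ys.max()); continue
        for i in ids:
            ys,xs=np.where(L==i)
            if len(xs)<4: continue
            z={"bar":22,"pl":42,"pr":42,"st":34}[o]
            if o=="bar":
                Q=np.array([onz(im,a,b,22)[:2] for a,b in zip(xs,ys)],np.float32)
                r=cv2.minAreaRect(Q); print(n,o,len(xs),r,cv2.boxPoints(r).tolist())
            else: 
                t=ys<=ys.min()+4
                print(n,o,len(xs),xs.min(),xs.max(),ys.min(),ys.max(),onz(im,(xs.min()+xs.max())/2,ys.min()+2,z))
a=cv2.imread("pics/scene0.png")[180:330,220:460];b=cv2.imread("pics/side0.png")[195:365,180:400]
a=cv2.resize(a,(800,500),interpolation=cv2.INTER_CUBIC);cv2.imwrite("pics/c1.png",a)
cv2.imwrite("pics/c2.png",cv2.resize(b,(770,595),interpolation=cv2.INTER_CUBIC))
E
```

```text
scene bar 1128 ((544.7907104492188, -5.493682861328125), (342.6195373535156, 43.54030227661133), 88.17943572998047) [[517.589111328125, -176.02536010742188], [561.107421875, -177.40859985351562], [571.9923095703125, 165.03799438476562], [528.4739990234375, 166.42123413085938]]
scene knob 121 305 313 231 247
scene pl 11 372 376 243 245 [667.79370033 122.45719854  42.        ]
scene pr 13 315 319 272 275 [673.19812644 -73.27847944  42.        ]
scene st 21 390 396 228 231 [640.08694098 218.22525815  34.        ]
side bar 1382 ((542.5332641601562, -4.07708740234375), (341.3579406738281, 40.26780700683594), 88.1249008178711) [[516.8253784179688, -174.005859375], [557.0715942382812, -175.32345581054688], [568.2411499023438, 165.8516845703125], [527.9949340820312, 167.16928100585938]]
side knob 186 330 339 237 256
side pl 15 261 266 271 274 [659.46596127 132.43579817  42.        ]
side pr 5 291 294 224 225 [662.63758358 -57.97241525  42.        ]
side st 43 254 263 304 310 [633.4712116 222.5525715  34.       ]
```

```bash
cat >> h.py <<'E'
from scipy.spatial.transform import Rotation as Ro
def goto(p,yawdir=None):
    """tool-frame shift and turn to TCP p, fingers down, jaw dir yaw (rad of tool z in world)"""
    o=get_obs(); w=o["ee_rot"]; R=Ro.from_quat([w[1],w[2],w[3],w[0]]).as_matrix()
    s=R.T@(np.array(p)-o["tool_pos"])/1000; out=[s.round(4)]
    if yawdir is not None:
        z=np.array([np.cos(yawdir),np.sin(yawdir),0]); y=np.array([0,0,-1.]); T=np.c_[np.cross(y,z),y,z]
        out.append(Ro.from_matrix(R.T@T).as_rotvec().round(3))
    print(p,*out); return R
E
python3 - <<'E'
from h import *
print(goto([500,20,330],np.pi/2).round(3)); goto([500,20,330],-np.pi/2)
im=snap("wrist","w0.png"); print(im["vfov"],im["k1"],-np.array(im["R"]).T@np.array(im["t"])); print(np.array(im["R"]).round(3))
E
```

```text
[500, 20, 330] [-0.4641 -0.0987 -0.3379] [ 0.000e+00 -2.719e+00 -2.000e-03]
[[-0.912 -0.     0.41 ]
 [-0.41   0.001 -0.912]
 [-0.    -1.    -0.001]]
[500, 20, 330] [-0.4641 -0.0987 -0.3379] [0.001 0.423 0.   ]
63.52887833778989 0.0161482978633094 [ 284.25370439 -446.7630549   373.18708357]
[[ 0.409 -0.912 -0.002]
 [-0.872 -0.392  0.294]
 [-0.269 -0.119 -0.956]]
```

View pics/c1.png

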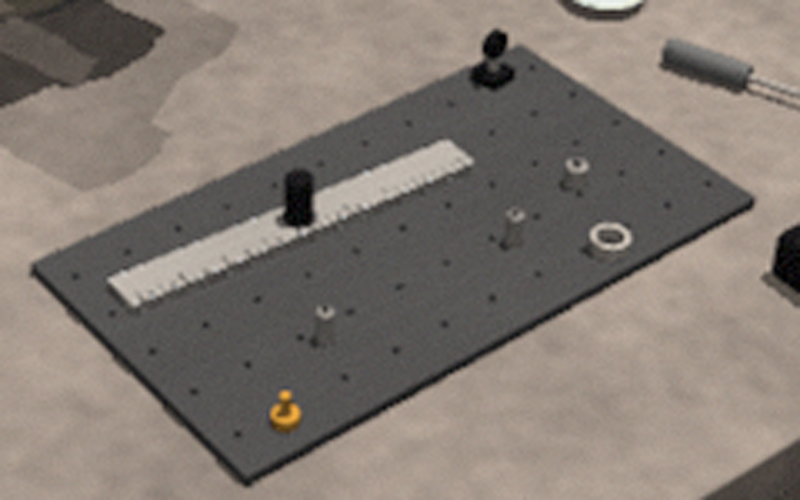

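The crop shows the bar, the knob, two slim posts, the stop, the ring (far left), the thumbscrew and the mirror mount, and everything looks clear. Next I move over the scene for the wrist view.

```bash
python3 -m jog '[{"dx":-0.06,"dy":-0.05,"dz":-0.04,"ay":0.1},{"dx":-0.11,"dy":-0.099,"dz":-0.07,"ay":0.2},{"dx":-0.16,"dy":-0.099,"dz":-0.105,"ay":0.3},{"dx":-0.21,"dy":-0.099,"dz":-0.14,"ay":0.423},{"dx":-0.26,"dy":-0.099,"dz":-0.174,"ay":0.423},{"dx":-0.31,"dy":-0.099,"dz":-0.207,"ay":0.423},{"dx":-0.36,"dy":-0.099,"dz":-0.24,"ay":0.423},{"dx":-0.41,"dy":-0.099,"dz":-0.274,"ay":0.423},{"dx":-0.46,"dy":-0.099,"dz":-0.307,"ay":0.423},{"dx":-0.509,"dy":-0.099,"dz":-0.34,"ay":0.423},{"dx":-0.509,"dy":-0.099,"dz":-0.34,"ay":0.423},{"dx":-0.509,"dy":-0.099,"dz":-0.34,"ay":0.423}]' 0; python3 - <<'E'
from h import *
im=snap("wrist","w1.png"); print(-np.array(im["R"]).T@np.array(im["t"])); 
E
```

```text
[ 284.26221605 -446.79306763  373.27810132]schema error: expected keys dx, dy, dz, ax, ay, az
```

View pics/w1.png

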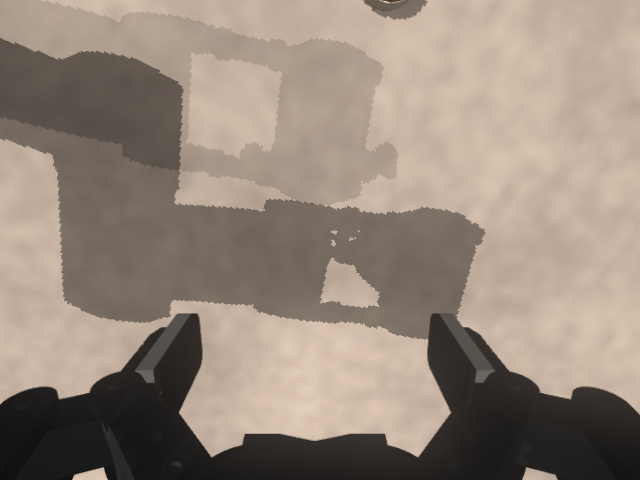

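All six keys are required. The picture only shows bench and the fingers.

```bash
python3 -m jog '[{"dx":-0.06,"dy":-0.05,"dz":-0.04,"ax":0,"ay":0.1,"az":0},{"dx":-0.11,"dy":-0.099,"dz":-0.07,"ax":0,"ay":0.2,"az":0},{"dx":-0.16,"dy":-0.099,"dz":-0.105,"ax":0,"ay":0.3,"az":0},{"dx":-0.21,"dy":-0.099,"dz":-0.14,"ax":0,"ay":0.423,"az":0},{"dx":-0.26,"dy":-0.099,"dz":-0.174,"ax":0,"ay":0.423,"az":0},{"dx":-0.31,"dy":-0.099,"dz":-0.207,"ax":0,"ay":0.423,"az":0},{"dx":-0.36,"dy":-0.099,"dz":-0.24,"ax":0,"ay":0.423,"az":0},{"dx":-0.41,"dy":-0.099,"dz":-0.274,"ax":0,"ay":0.423,"az":0},{"dx":-0.46,"dy":-0.099,"dz":-0.307,"ax":0,"ay":0.423,"az":0},{"dx":-0.509,"dy":-0.099,"dz":-0.34,"ax":0,"ay":0.423,"az":0},{"dx":-0.509,"dy":-0.099,"dz":-0.34,"ax":0,"ay":0.423,"az":0},{"dx":-0.509,"dy":-0.099,"dz":-0.34,"ax":0,"ay":0.423,"az":0}]' 0; python3 - <<'E'
from h import *
im=snap("wrist","w2.png"); print(-np.array(im["R"]).T@np.array(im["t"])); 
E
```

```text
time: 1.7
tool_pos: [540.0, 40.7, 329.7]
ee_rot: [-0.0, -0.001, 0.707, -0.707]
contact_force: [-0.5, -0.8, 0.5]
width: 1.001
[615.67033734  41.82181157 472.0586588 ]
```

View pics/w2.png

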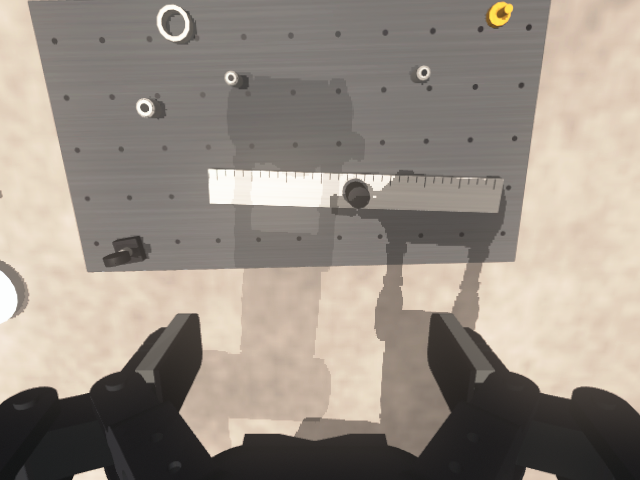

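The wrist view shows the left post top at (232,77), the right one at (424,72), the stop at (146,107), bar corners at (209,169), (503,179), (499,212) and (209,203), and the knob top at about (355,190).

```bash
cat >> h.py <<'E'
def blob(im,u,v,z,r=14,thr=140):
    g=im["pixels"].astype(int); m=(g.min(2)>thr).astype(np.uint8)[v-r:v+r+1,u-r:u+r+1]
    c=max(cv2.findContours(m.copy(),cv2.RETR_EXTERNAL,cv2.CHAIN_APPROX_NONE)[0],key=cv2.contourArea)
    (x,y),rad=cv2.minEnclosingCircle(c); return onz(im,x+u-r,y+v-r,z),(round(x+u-r,1),round(y+v-r,1),round(rad,1))
E
python3 - <<'E'
from h import *
im=load("w2")
for n,u,v,z in(("pl",232,77,42),("pr",424,72,42),("st",146,107,34)):
    X,c=blob(im,u,v,z); print(n,X.round(1),c)
g=im["pixels"].astype(int); print(g[185,400],g[185,230],g[160,300])
# bar far edge / near edge by column gradient
gy=g.sum(2).astype(float); far=[];near=[]
for u in list(range(215,330,3))+list(range(400,495,3)):
    c=gy[:,u]; d=np.diff(c)
    vc=169+(u-209)*10/294
    a=int(vc)-6; i=a+np.argmax(d[a:a+13]); far.append(onz(im,u,i+.5,22)[:2])
    vn=203+(u-209)*9/290; a=int(vn)-6; i=a+np.argmin(d[a:a+13]); near.append(onz(im,u,i+.5,22)[:2])
for n,E in(("far",far),("near",near)):
    vx,vy,x,y=cv2.fitLine(np.array(E,np.float32),cv2.DIST_HUBER,0,.01,.01).ravel(); print(n,"x at y=-5:",x+(-5-y)*vx/vy,"slope dx/dy",vx/vy)
for u,v in((209,186),(501,195)): print("end",onz(im,u,v,22).round(1))
k=(g.max(2)<60)[170:215,330:385]; ys,xs=np.where(k); print("dark",xs.min()+330,xs.max()+330,ys.min()+170,ys.max()+170)
c=cv2.resize(cv2.imread("pics/w2.png")[160:225,330:390],None,fx=8,fy=8,interpolation=cv2.INTER_CUBIC); cv2.imwrite("pics/k.png",c)
E
```

```text
pl [661.8 128.2  42. ] (230.0, 77.3, 7.0)
pr [666.4 -68.5  42. ] (423.2, 72.3, 7.4)
st [633.3 221.8  34. ] (144.9, 107.0, 10.0)
[157 148 138] [253 252 247] [123 117 111]
far x at y=-5: 562.328 slope dx/dy 0.032292094
near x at y=-5: 522.4062 slope dx/dy 0.03361938
end [548.1 164.2  22. ]
end [ 537.5 -175.1   22. ]Traceback (most recent call last):
  File "<stdin>", line 16, in <module>
    return umr_minimum(a, axis, None, out, keepdims, initial, where)
ValueError: zero-size array to reduction operation minimum which has no identity
```

```bash
python3 -m jog '[{"dx":-0.002,"dy":0.03,"dz":0.046,"ax":0,"ay":0,"az":0},{"dx":-0.002,"dy":0.08,"dz":0.046,"ax":0,"ay":0,"az":0},{"dx":-0.002,"dy":0.13,"dz":0.046,"ax":0,"ay":0,"az":0},{"dx":-0.002,"dy":0.18,"dz":0.046,"ax":0,"ay":0,"az":0},{"dx":-0.002,"dy":0.22,"dz":0.046,"ax":0,"ay":0,"az":0},{"dx":-0.002,"dy":0.22,"dz":0.046,"ax":0,"ay":0,"az":0},{"dx":-0.002,"dy":0.22,"dz":0.046,"ax":0,"ay":0,"az":0}]'; python3 - <<'E'
from h import *
goto([542.3,-5.5,28],-np.pi/2)
im=snap("wrist","w3.png")
for X in([542.3,-5.5,64],): print(proj(im,X))
E
```

```text
time: 2.62
tool_pos: [542.2, -7.4, 111.9]
ee_rot: [-0.0, -0.001, -0.707, 0.707]
contact_force: [0.1, 0.9, -0.2]
width: 1.001
[542.3, -5.5, 28] [ 0.      0.0839 -0.0019] [-0.    -0.001 -0.001]
[313.07342882 275.72988413]
```

View pics/w3.png

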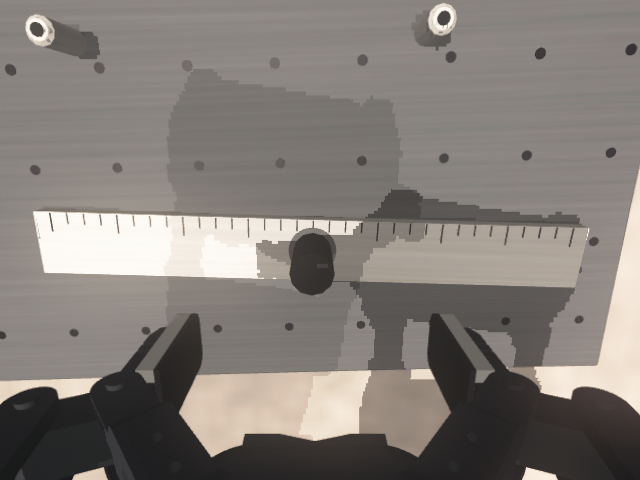

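The knob top is at (312,275), where I predicted it, so the estimate holds. I descend and close lightly.

```bash
python3 -m jog '[{"dx":0,"dy":0.03,"dz":-0.002,"ax":0,"ay":0,"az":0},{"dx":0,"dy":0.06,"dz":-0.002,"ax":0,"ay":0,"az":0},{"dx":0,"dy":0.083,"dz":-0.002,"ax":0,"ay":0,"az":0},{"dx":0,"dy":0.083,"dz":-0.002,"ax":0,"ay":0,"az":0},{"dx":0,"dy":0.083,"dz":-0.002,"ax":0,"ay":0,"az":0}]' 0
python3 -m jog '[{"dx":0,"dy":0,"dz":0,"ax":0,"ay":0,"az":0},{"dx":0,"dy":0,"dz":0,"ax":0,"ay":0,"az":0},{"dx":0,"dy":0,"dz":0,"ax":0,"ay":0,"az":0},{"dx":0,"dy":0,"dz":0,"ax":0,"ay":0,"az":0},{"dx":0,"dy":0,"dz":0,"ax":0,"ay":0,"az":0},{"dx":0,"dy":0,"dz":0,"ax":0,"ay":0,"az":0},{"dx":0,"dy":0,"dz":0,"ax":0,"ay":0,"az":0},{"dx":0,"dy":0,"dz":0,"ax":0,"ay":0,"az":0},{"dx":0,"dy":0,"dz":0,"ax":0,"ay":0,"az":0},{"dx":0,"dy":0,"dz":0,"ax":0,"ay":0,"az":0}]' 255 20; python3 -c "
from plant import *
for _ in range(3): o=get_obs();print(o['tool_pos'],o['contact_force'],o['ft_torque'],o['width'])"
```

```text
time: 3.3
tool_pos: [544.1, -5.5, 31.1]
ee_rot: [-0.002, -0.002, -0.707, 0.707]
contact_force: [-0.4, 0.2, -0.5]
width: 1.001
time: 4.55
tool_pos: [544.2, -5.7, 31.5]
ee_rot: [-0.002, -0.003, -0.707, 0.708]
contact_force: [-2.3, -1.6, 5.7]
width: 0.275
[544.20332711  -5.65519126  31.45696958] [-2.30519287 -1.55900613  5.65880624] [-0.21949358  0.23910321  0.01636084] 0.2754884650376648
[544.20332711  -5.65519126  31.45696958] [-2.30519287 -1.55900613  5.65880624] [-0.21949358  0.23910321  0.01636084] 0.2754884650376648
[544.20332711  -5.65519126  31.45696958] [-2.30519287 -1.55900613  5.65880624] [-0.21949358  0.23910321  0.01636084] 0.2754884650376648
```

```bash
python3 -m jog '[{"dx":-0.003,"dy":0,"dz":0,"ax":0,"ay":0,"az":0},{"dx":-0.008,"dy":0,"dz":-0.001,"ax":0,"ay":-0.01,"az":0},{"dx":-0.014,"dy":0,"dz":-0.002,"ax":0,"ay":-0.02,"az":0},{"dx":-0.021,"dy":0,"dz":-0.004,"ax":0,"ay":-0.03,"az":0},{"dx":-0.028,"dy":0,"dz":-0.006,"ax":0,"ay":-0.04,"az":0},{"dx":-0.035,"dy":0,"dz":-0.008,"ax":0,"ay":-0.05,"az":0},{"dx":-0.042,"dy":0,"dz":-0.01,"ax":0,"ay":-0.056,"az":0},{"dx":-0.049,"dy":0,"dz":-0.012,"ax":0,"ay":-0.056,"az":0},{"dx":-0.056,"dy":0,"dz":-0.014,"ax":0,"ay":-0.056,"az":0},{"dx":-0.063,"dy":0,"dz":-0.015,"ax":0,"ay":-0.056,"az":0},{"dx":-0.069,"dy":0,"dz":-0.015,"ax":0,"ay":-0.056,"az":0},{"dx":-0.074,"dy":0,"dz":-0.015,"ax":0,"ay":-0.056,"az":0},{"dx":-0.078,"dy":0,"dz":-0.015,"ax":0,"ay":-0.056,"az":0},{"dx":-0.08,"dy":0,"dz":-0.015,"ax":0,"ay":-0.056,"az":0},{"dx":-0.08,"dy":0,"dz":-0.015,"ax":0,"ay":-0.056,"az":0}]'; python3 - <<'E'
from h import *
print(get_obs()["contact_force"]); snap("side","s1.png"); snap("wrist","w4.png")
b=cv2.imread("pics/s1.png")[190:350,200:400]
a=cv2.resize(b,(500,400),interpolation=cv2.INTER_CUBIC); w=cv2.resize(cv2.imread("pics/w4.png")[:320],(800,400)); 
cv2.imwrite("pics/m1.png",cv2.resize(np.hstack([a,w]),(800,246)))
E
```

```text
time: 6.42
tool_pos: [621.8, 9.6, 31.5]
ee_rot: [-0.02, 0.019, -0.707, 0.707]
contact_force: [-8.2, 0.1, 7.9]
width: 0.272
[-8.15003745  0.0535284   7.93532482]
```

View pics/m1.png

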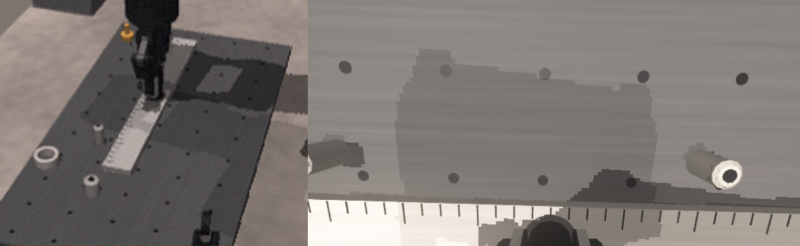

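Right post top is at about (727,175) in the mosaic, still clear of the bar, and the left post is out of the wrist view. Fz is an 8 N push-down, which adds friction, so I relieve it a little.

```bash
python3 -m jog '[{"dx":0,"dy":-0.001,"dz":0,"ax":0,"ay":0,"az":0},{"dx":0,"dy":-0.001,"dz":0,"ax":0,"ay":0,"az":0},{"dx":0,"dy":-0.001,"dz":0,"ax":0,"ay":0,"az":0}]'; python3 - <<'E'
from h import *
im=load("w4"); g=im["pixels"].astype(int).sum(2).astype(float)
E=[]
for u in list(range(10,200,6))+list(range(460,630,6)):
    d=np.diff(g[:,u]); lo=140; i=lo+np.argmax(d[lo:185]); E.append((u,i+.5))
P=np.array([onz(im,u,v,22)[:2] for u,v in E],np.float32)
vx,vy,x,y=cv2.fitLine(P,cv2.DIST_HUBER,0,.01,.01).ravel(); print("far edge slope",vx/vy,[ (Y,round(x+(Y-y)*vx/vy,1)) for Y in(128,9,-68)],"resid",np.median(abs(P[:,0]-x-(P[:,1]-y)*vx/vy)))
print(proj(im,[666.4,-68.5,42]),proj(im,[661.8,128.2,42]))
E
```

```text
time: 6.9
tool_pos: [621.3, 9.7, 31.7]
ee_rot: [-0.019, 0.02, -0.707, 0.707]
contact_force: [-0.5, 0.0, -7.5]
width: 0.277
far edge slope -0.077643126 [(128, np.float32(675.0)), (9, np.float32(684.3)), (-68, np.float32(690.3))] resid 1.1353188
[547.16103158 230.36338356] [-20.57696298 213.44714956]
```

```bash
python3 -m jog '[{"dx":0,"dy":0.0005,"dz":0,"ax":0,"ay":0,"az":0},{"dx":0,"dy":0.0005,"dz":0,"ax":0,"ay":0,"az":0},{"dx":0,"dy":0.0005,"dz":0,"ax":0,"ay":0,"az":0}]'; python3 - <<'E'
from h import *
im=snap("wrist","w5.png"); g=im["pixels"].astype(int).sum(2).astype(float)
E=[]
for u in list(range(10,200,6))+list(range(460,630,6)):
    d=np.diff(g[:,u]); lo=245; i=lo+np.argmax(d[lo:285]); E.append((u,i+.5))
P=np.array([onz(im,u,v,22)[:2] for u,v in E],np.float32)
vx,vy,x,y=cv2.fitLine(P,cv2.DIST_HUBER,0,.01,.01).ravel(); print("far edge slope",vx/vy,[ (Y,round(x+(Y-y)*vx/vy,1)) for Y in(128,9,-68)],"resid",np.median(abs(P[:,0]-x-(P[:,1]-y)*vx/vy)))
E
```

```text
time: 7.28
tool_pos: [621.3, 9.7, 31.6]
ee_rot: [-0.019, 0.02, -0.707, 0.707]
contact_force: [-3.1, 0.0, 2.2]
width: 0.274
far edge slope -0.022515839 [(128, np.float32(637.4)), (9, np.float32(640.1)), (-68, np.float32(641.8))] resid 0.11847901
```

Turning the gripper brought the bar nearly parallel to the post line: slope -0.0225 against -0.0234, with a gap of about 17.5 mm at both posts. I advance 13 mm, then creep.

```bash
python3 -m jog '[{"dx":-0.001,"dy":0,"dz":0,"ax":0,"ay":0,"az":0},{"dx":-0.003,"dy":0,"dz":0,"ax":0,"ay":0,"az":0},{"dx":-0.006,"dy":0,"dz":0,"ax":0,"ay":0,"az":0},{"dx":-0.009,"dy":0,"dz":0,"ax":0,"ay":0,"az":0},{"dx":-0.011,"dy":0,"dz":0,"ax":0,"ay":0,"az":0},{"dx":-0.012,"dy":0,"dz":0,"ax":0,"ay":0,"az":0},{"dx":-0.013,"dy":0,"dz":0,"ax":0,"ay":0,"az":0},{"dx":-0.013,"dy":0,"dz":0,"ax":0,"ay":0,"az":0}]'
python3 -m jog '[{"dx":-0.0004,"dy":0,"dz":0,"ax":0,"ay":0,"az":0},{"dx":-0.0008,"dy":0,"dz":0,"ax":0,"ay":0,"az":0},{"dx":-0.001,"dy":0,"dz":0,"ax":0,"ay":0,"az":0}]'
python3 -m jog '[{"dx":-0.0004,"dy":0,"dz":0,"ax":0,"ay":0,"az":0},{"dx":-0.0008,"dy":0,"dz":0,"ax":0,"ay":0,"az":0},{"dx":-0.001,"dy":0,"dz":0,"ax":0,"ay":0,"az":0}]'
```

```text
time: 8.32
tool_pos: [633.4, 10.4, 31.7]
ee_rot: [-0.018, 0.021, -0.707, 0.707]
contact_force: [-6.3, -0.6, 6.1]
width: 0.274
time: 8.7
tool_pos: [633.4, 10.5, 31.7]
ee_rot: [-0.018, 0.021, -0.707, 0.707]
contact_force: [-8.0, -0.7, 4.0]
width: 0.277
time: 9.07
tool_pos: [633.5, 10.5, 31.7]
ee_rot: [-0.017, 0.022, -0.707, 0.707]
contact_force: [-7.8, -1.2, 3.8]
width: 0.27
```

```bash
cat >> h.py <<'E'
def edge(im,lo,hi):
    g=im["pixels"].astype(int).sum(2).astype(float); E=[]
    for u in list(range(10,200,6))+list(range(460,630,6)):
        d=np.diff(g[:,u]); E.append((u,lo+np.argmax(d[lo:hi])+.5))
    P=np.array([onz(im,u,v,22)[:2] for u,v in E],np.float32)
    vx,vy,x,y=cv2.fitLine(P,cv2.DIST_HUBER,0,.01,.01).ravel()
    print("slope",vx/vy,"x at 128,9,-68",[round(float(x+(Y-y)*vx/vy),1) for Y in(128,9,-68)],"res",np.median(abs(P[:,0]-x-(P[:,1]-y)*vx/vy)))
E
python3 - <<'E'
from h import *
im=snap("wrist","w6.png"); edge(im,235,290); print(proj(im,[666.4,-68.5,42]))
print(get_obs()["contact_force"])
snap("side","s2.png"); a=cv2.resize(cv2.imread("pics/s2.png")[200:330,220:350],(520,520),interpolation=cv2.INTER_CUBIC)
w=cv2.imread("pics/w6.png")[180:300,440:640]; w=cv2.resize(w,(800,480)); cv2.imwrite("pics/m2.png",cv2.resize(np.hstack([a[:480],w]),(800,291)))
E
```

```text
slope -0.022638807 x at 128,9,-68 [649.5, 652.1, 653.9] res 0.13626575
[542.16949062 262.07924045]
[-7.88913498 -0.50448091  5.64268645]
```

View pics/m2.png

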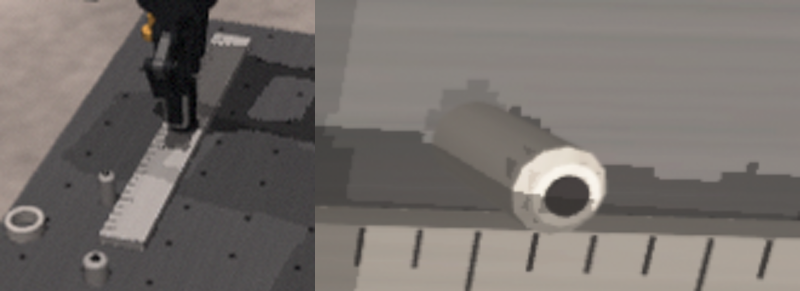

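The mosaic shows the bar still about 5 mm short of both posts, so the 8 N is sliding friction, raised by the press-down. I ease z slightly and creep on.

```bash
python3 -m jog '[{"dx":0,"dy":-0.0004,"dz":0,"ax":0,"ay":0,"az":0},{"dx":-0.001,"dy":-0.0004,"dz":0,"ax":0,"ay":0,"az":0},{"dx":-0.002,"dy":-0.0004,"dz":0,"ax":0,"ay":0,"az":0},{"dx":-0.003,"dy":-0.0004,"dz":0,"ax":0,"ay":0,"az":0},{"dx":-0.003,"dy":-0.0004,"dz":0,"ax":0,"ay":0,"az":0}]'
python3 -m jog '[{"dx":-0.0005,"dy":0,"dz":0,"ax":0,"ay":0,"az":0},{"dx":-0.001,"dy":0,"dz":0,"ax":0,"ay":0,"az":0},{"dx":-0.001,"dy":0,"dz":0,"ax":0,"ay":0,"az":0}]'
```

```text
time: 9.8
tool_pos: [636.8, 10.7, 31.8]
ee_rot: [-0.017, 0.022, -0.707, 0.707]
contact_force: [-0.5, 0.5, -6.2]
width: 0.275
time: 10.18
tool_pos: [638.0, 10.7, 31.7]
ee_rot: [-0.017, 0.022, -0.707, 0.707]
contact_force: [-2.7, 0.0, -3.9]
width: 0.271
```

```bash
for i in 1 2; do python3 -m jog '[{"dx":-0.0003,"dy":0,"dz":0,"ax":0,"ay":0,"az":0},{"dx":-0.0006,"dy":0,"dz":0,"ax":0,"ay":0,"az":0},{"dx":-0.0006,"dy":0,"dz":0,"ax":0,"ay":0,"az":0}]'; done; python3 -c "
from h import *
im=snap('wrist','w7.png'); edge(im,225,290);o=get_obs();print(o['contact_force'],o['ft_torque'])"
```

```text
time: 10.55
tool_pos: [638.6, 10.8, 31.7]
ee_rot: [-0.017, 0.022, -0.707, 0.707]
contact_force: [-2.7, -0.2, -3.1]
width: 0.278
time: 10.92
tool_pos: [639.2, 10.8, 31.8]
ee_rot: [-0.017, 0.022, -0.707, 0.707]
contact_force: [-4.2, -0.4, -2.5]
width: 0.278
slope -0.023901321 x at 128,9,-68 [655.0, 657.8, 659.7] res 0.27514005
[-2.66047167  1.00486501 -2.64145406] [-0.11147738  0.44786406 -0.03797552]
```

```bash
for i in 1 2; do python3 -m jog '[{"dx":-0.0004,"dy":0,"dz":0,"ax":0,"ay":0,"az":0},{"dx":-0.0007,"dy":0,"dz":0,"ax":0,"ay":0,"az":0},{"dx":-0.0007,"dy":0,"dz":0,"ax":0,"ay":0,"az":0}]'; done; python3 -c "
from h import *
im=snap('wrist','w8.png'); edge(im,225,290);o=get_obs();print(o['contact_force'],o['ft_torque'])"
```

```text
time: 11.35
tool_pos: [639.4, 10.8, 31.8]
ee_rot: [-0.017, 0.022, -0.707, 0.707]
contact_force: [-4.9, -0.5, -0.2]
width: 0.272
time: 11.72
tool_pos: [639.6, 10.8, 31.8]
ee_rot: [-0.016, 0.023, -0.707, 0.707]
contact_force: [-5.8, -0.6, 0.5]
width: 0.275
slope -0.024486264 x at 128,9,-68 [655.2, 658.1, 660.0] res 0.21756005
[-6.46264822 -0.36010802  0.119676  ] [-0.23903216  0.97425174  0.0012784 ]
```

```bash
for i in 1 2; do python3 -m jog '[{"dx":-0.0006,"dy":0,"dz":0,"ax":0,"ay":0,"az":0},{"dx":-0.0011,"dy":0,"dz":0,"ax":0,"ay":0,"az":0},{"dx":-0.0011,"dy":0,"dz":0,"ax":0,"ay":0,"az":0},{"dx":-0.0011,"dy":0,"dz":0,"ax":0,"ay":0,"az":0}]'; done; python3 -c "
from h import *
im=snap('wrist','w9.png'); edge(im,225,290);o=get_obs();print(o['contact_force'],o['ft_torque'])"
```

```text
time: 12.28
tool_pos: [639.8, 10.8, 31.9]
ee_rot: [-0.016, 0.024, -0.707, 0.707]
contact_force: [-7.5, -0.4, 1.2]
width: 0.272
time: 12.78
tool_pos: [639.9, 10.8, 31.9]
ee_rot: [-0.015, 0.025, -0.707, 0.707]
contact_force: [-7.3, -0.0, 0.7]
width: 0.273
slope -0.026137417 x at 128,9,-68 [655.3, 658.4, 660.4] res 0.24410808
[-7.42642057 -0.46087573  1.22845879] [-0.1834796   1.29799059 -0.01550802]
```

```bash
python3 -c "
from h import *
o=get_obs(); R=goto(o['tool_pos'],-np.pi/2+0.0245); print(R.round(4))
im=load('w9'); c=cv2.resize(im['pixels'][200:300,440:640][...,::-1],(800,400),interpolation=cv2.INTER_CUBIC)
l=cv2.resize(im['pixels'][200:300,:200][...,::-1],(800,400),interpolation=cv2.INTER_CUBIC);
s=snap('side','s3.png')['pixels'][200:330,220:350][...,::-1]; s=cv2.resize(s,(400,400),interpolation=cv2.INTER_CUBIC)
cv2.imwrite('pics/m3.png',cv2.resize(np.hstack([s,c]),(800,267)))"
```

```text
[639.84671202  10.80904898  31.92338782] [0. 0. 0.] [-0.     0.031  0.014]
[[-9.984e-01 -1.350e-02  5.570e-02]
 [-5.570e-02 -7.000e-04 -9.984e-01]
 [ 1.360e-02 -9.999e-01 -1.000e-04]]
```

View pics/m3.png

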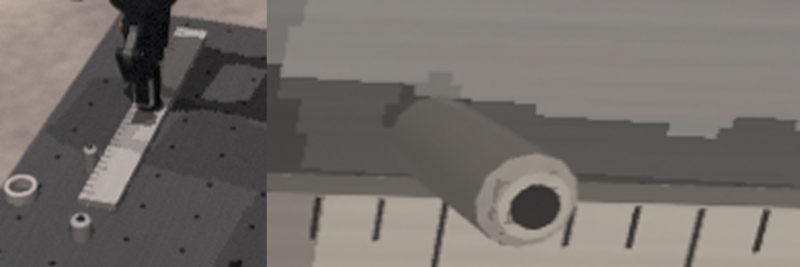

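```bash
for i in 1 2; do python3 -m jog '[{"dx":-0.0006,"dy":0,"dz":0,"ax":0,"ay":0,"az":0.004},{"dx":-0.0012,"dy":0,"dz":0,"ax":0,"ay":0,"az":0.008},{"dx":-0.0012,"dy":0,"dz":0,"ax":0,"ay":0,"az":0.008},{"dx":-0.0012,"dy":0,"dz":0,"ax":0,"ay":0,"az":0.008}]'; done; python3 -c "
from h import *
im=snap('wrist','w10.png'); edge(im,225,290);o=get_obs();print(o['contact_force'],o['ft_torque']); goto(o['tool_pos'],-np.pi/2)"
```

```text
time: 13.38
tool_pos: [639.8, 10.8, 31.9]
ee_rot: [-0.017, 0.023, -0.707, 0.707]
contact_force: [-8.1, -0.9, 0.9]
width: 0.277
time: 13.88
tool_pos: [639.7, 10.8, 31.8]
ee_rot: [0.019, -0.021, 0.707, -0.707]
contact_force: [-7.6, -0.8, 0.2]
width: 0.274
slope -0.026324106 x at 128,9,-68 [655.1, 658.2, 660.2] res 0.3139534
[-8.01355943 -0.4403263   0.88267491] [-0.19613626  1.35923982  0.05151791]
[639.74769358  10.81325355  31.78139503] [0. 0. 0.] [0.    0.056 0.003]
```

Edge pose is now steady at about 8 N total. I raise the push to about 12 N, so both posts must carry several newtons each.

```bash
for i in 1 2; do python3 -m jog '[{"dx":-0.0008,"dy":0,"dz":0,"ax":0,"ay":0,"az":0.004},{"dx":-0.0014,"dy":0,"dz":0,"ax":0,"ay":0,"az":0.008},{"dx":-0.0018,"dy":0,"dz":0,"ax":0,"ay":0,"az":0.01},{"dx":-0.0018,"dy":0,"dz":0,"ax":0,"ay":0,"az":0.01},{"dx":-0.0018,"dy":0,"dz":0,"ax":0,"ay":0,"az":0.01}]'; done; python3 -c "
from h import *
im=snap('wrist','w11.png'); edge(im,225,290);o=get_obs();print(o['contact_force'],o['ft_torque']); goto(o['tool_pos'],-np.pi/2)"
```

```text
time: 14.55
tool_pos: [639.7, 10.8, 31.7]
ee_rot: [0.021, -0.019, 0.707, -0.707]
contact_force: [-10.4, -1.3, 3.6]
width: 0.277
time: 15.18
tool_pos: [639.7, 10.8, 31.6]
ee_rot: [0.023, -0.017, 0.707, -0.707]
contact_force: [-9.7, -1.3, 3.2]
width: 0.275
slope -0.026854606 x at 128,9,-68 [655.0, 658.2, 660.3] res 0.30820584
[-10.59798838  -1.15583371   3.07544244] [-0.31274913  1.70554576 -0.03302892]
[639.67065052  10.81935131  31.61290147] [0. 0. 0.] [ 0.001  0.057 -0.008]
```

```bash
python3 -m jog '[{"dx":-0.0012,"dy":-0.0002,"dz":0,"ax":0,"ay":0,"az":0},{"dx":-0.0013,"dy":-0.0002,"dz":-0.0015,"ax":0,"ay":0,"az":0},{"dx":-0.0013,"dy":-0.0002,"dz":-0.003,"ax":0,"ay":0,"az":0},{"dx":-0.0013,"dy":-0.0002,"dz":-0.0045,"ax":0,"ay":0,"az":0},{"dx":-0.0014,"dy":-0.0002,"dz":-0.006,"ax":0,"ay":0,"az":0},{"dx":-0.0014,"dy":-0.0002,"dz":-0.0075,"ax":0,"ay":0,"az":0},{"dx":-0.0015,"dy":-0.0002,"dz":-0.009,"ax":0,"ay":0,"az":0},{"dx":-0.0015,"dy":-0.0002,"dz":-0.0105,"ax":0,"ay":0,"az":0},{"dx":-0.0015,"dy":-0.0002,"dz":-0.012,"ax":0,"ay":0,"az":0}]'; python3 -c "
from h import *
im=snap('wrist','w12.png'); edge(im,225,290);o=get_obs();print(o['contact_force'],o['ft_torque']); goto(o['tool_pos'],-np.pi/2)"
```

```text
time: 16.35
tool_pos: [639.4, 20.6, 31.6]
ee_rot: [-0.022, 0.018, -0.706, 0.708]
contact_force: [-8.1, -9.0, -0.8]
width: 0.27
slope -0.026721474 x at 128,9,-68 [655.0, 658.2, 660.2] res 0.38010287
[-7.50035863 -7.27766485 -0.79980505] [-1.40124097  1.24395721  0.02479896]
[639.42934543  20.87172484  31.64176801] [0. 0. 0.] [-0.002  0.057 -0.005]
```

The edge line stayed put while sliding, so both posts are in contact. About 21 mm remain to the stop. I slide 15 mm more.

```bash
python3 -m jog '[{"dx":-0.0012,"dy":0,"dz":-0.0015,"ax":0,"ay":0,"az":0},{"dx":-0.0013,"dy":0,"dz":-0.003,"ax":0,"ay":0,"az":0},{"dx":-0.0013,"dy":0,"dz":-0.0045,"ax":0,"ay":0,"az":0},{"dx":-0.0014,"dy":0,"dz":-0.006,"ax":0,"ay":0,"az":0},{"dx":-0.0014,"dy":0,"dz":-0.0075,"ax":0,"ay":0,"az":0},{"dx":-0.0015,"dy":0,"dz":-0.009,"ax":0,"ay":0,"az":0},{"dx":-0.0015,"dy":0,"dz":-0.0105,"ax":0,"ay":0,"az":0},{"dx":-0.0016,"dy":0,"dz":-0.012,"ax":0,"ay":0,"az":0},{"dx":-0.0016,"dy":0,"dz":-0.0135,"ax":0,"ay":0,"az":0},{"dx":-0.0016,"dy":0,"dz":-0.015,"ax":0,"ay":0,"az":0},{"dx":-0.0017,"dy":0,"dz":-0.016,"ax":0,"ay":0,"az":0}]'; python3 -c "
from h import *
im=snap('wrist','w13.png'); edge(im,225,290);o=get_obs();print(o['contact_force'],o['ft_torque']); goto(o['tool_pos'],-np.pi/2)
s=snap('side','s4.png');c=snap('scene','c4.png')
a=s['pixels'][240:340,210:350][...,::-1]; b=c['pixels'][190:290,290:430][...,::-1]
cv2.imwrite('pics/m4.png',cv2.resize(np.hstack([a,b]),(800,286),interpolation=cv2.INTER_CUBIC))"
```

```text
time: 17.77
tool_pos: [639.1, 34.3, 31.7]
ee_rot: [-0.021, 0.019, -0.705, 0.709]
contact_force: [-8.0, -11.8, 1.5]
width: 0.275
slope -0.02912637 x at 128,9,-68 [654.7, 658.1, 660.4] res 0.7341337
[-8.30157245 -9.4532331   1.42682416] [-1.440527    1.42312606 -0.00863589]
[639.12105409  34.52023173  31.64627919] [0. 0. 0.] [-0.005  0.056 -0.002]
```

View pics/m4.png

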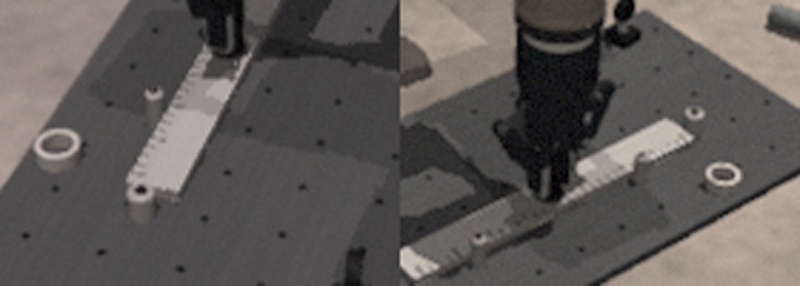

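The bar's left end is a few mm short of the stop in both views, and it runs along both posts. I creep.

```bash
python3 -m jog '[{"dx":-0.0012,"dy":0,"dz":-0.0015,"ax":-0.002,"ay":0,"az":0},{"dx":-0.0013,"dy":0,"dz":-0.0025,"ax":-0.004,"ay":0,"az":0},{"dx":-0.0013,"dy":0,"dz":-0.0035,"ax":-0.005,"ay":0,"az":0},{"dx":-0.0013,"dy":0,"dz":-0.0045,"ax":-0.005,"ay":0,"az":0},{"dx":-0.0014,"dy":0,"dz":-0.005,"ax":-0.005,"ay":0,"az":0}]'
python3 -m jog '[{"dx":-0.0012,"dy":0,"dz":-0.001,"ax":-0.002,"ay":0,"az":0},{"dx":-0.0012,"dy":0,"dz":-0.0015,"ax":-0.002,"ay":0,"az":0},{"dx":-0.0012,"dy":0,"dz":-0.0018,"ax":-0.002,"ay":0,"az":0}]'
python3 -c "
from h import *
im=snap('wrist','w14.png');o=get_obs();print(o['contact_force'],o['ft_torque']); goto(o['tool_pos'],-np.pi/2)"
```

```text
time: 18.55
tool_pos: [639.1, 36.9, 31.7]
ee_rot: [-0.02, 0.02, -0.706, 0.708]
contact_force: [-8.1, -11.1, 2.3]
width: 0.273
time: 18.92
tool_pos: [639.1, 36.9, 31.7]
ee_rot: [-0.019, 0.021, -0.706, 0.708]
contact_force: [-8.6, -9.7, 1.2]
width: 0.275
[-7.25213809 -8.64476071  1.60998779] [-1.1082772   1.38943297  0.04197816]
[639.09588985  36.94265515  31.69680591] [0. 0. 0.] [-0.003  0.056  0.004]
```

```bash
for i in 1 2; do python3 -m jog '[{"dx":-0.001,"dy":-0.0003,"dz":-0.001,"ax":0,"ay":0,"az":0},{"dx":-0.001,"dy":-0.0003,"dz":-0.0015,"ax":0,"ay":0,"az":0},{"dx":-0.001,"dy":-0.0003,"dz":-0.0018,"ax":0,"ay":0,"az":0},{"dx":-0.001,"dy":-0.0003,"dz":-0.002,"ax":0,"ay":0,"az":0}]'; done
```

```text
time: 19.48
tool_pos: [639.1, 37.0, 31.8]
ee_rot: [-0.018, 0.022, -0.705, 0.709]
contact_force: [-7.4, -8.9, -0.2]
width: 0.272
time: 19.98
tool_pos: [639.1, 37.2, 31.8]
ee_rot: [-0.017, 0.023, -0.704, 0.71]
contact_force: [-7.0, -6.9, -0.2]
width: 0.273
```

```bash
python3 - <<'E'
from h import *
def end(im,nm):
    g=im["pixels"].astype(int); m=((g.max(2)>105)&(g.max(2)-g.min(2)<45)).astype(np.uint8)[200:340,215:360]
    P=[]
    ys,xs=np.where(m)
    Q=np.array([onz(im,a+215,b+200,22)[:2] for a,b in zip(xs,ys)])
    for lo,hi in((612,617),(620,624),(645,650),(650,655)):
        s=Q[(Q[:,0]>lo)&(Q[:,0]<hi)&(Q[:,1]<230)&(Q[:,1]>60)]; print(nm,lo,hi,np.sort(s[:,1])[-4:].round(1) if len(s) else None)
end(load("s3"),"s3"); end(load("s4"),"s4")
im=snap("side","s5.png"); end(im,"s5"); print("stop",[blob(load(f),259,306,34,9,t) for f in("side0","s5") for t in(105,130)])
print("posts",blob(load("side0"),264,272,42,7,105),blob(load("side0"),293,226,42,6,105))
a=im["pixels"][260:340,215:315][...,::-1]; b=snap("scene","c5.png")["pixels"][200:280,340:440][...,::-1]
cv2.imwrite("pics/m5.png",cv2.resize(np.hstack([a,b]),(800,320),interpolation=cv2.INTER_CUBIC))
E
```

```text
s3 612 617 [174.7 177.5 178.2 181. ]
s3 620 624 [177.1 179.4 180.  182.8]
s3 645 650 [212.6 213.2 215.9 218.7]
s3 650 655 [179.4 180.  182.2 182.9]
s4 612 617 [202.4 203.  205.7 211.8]
s4 620 624 [201.5 202.1 204.8 205.4]
s4 645 650 [212.6 213.2 215.9 218.7]
s4 650 655 [198.8 201.6 202.2 205. ]
s5 612 617 [206.3 208.5 209.1 211.2]
s5 620 624 [205.4 207.5 208.1 214.8]
s5 645 650 [212.6 213.2 215.9 218.7]
s5 650 655 [205.  205.6 207.8 208.4]
stop [(array([632.90914771, 223.88952202,  34.        ]), (258.5, 306.5, 4.7)), (array([631.53573869, 224.96505125,  34.        ]), (258.9, 307.0, 4.1)), (array([632.01847397, 212.24294955,  34.        ]), (261.2, 302.8, 8.9)), (array([631.24449399, 212.67525194,  34.        ]), (261.5, 303.0, 8.8))]
posts (array([660.11379895, 130.86218791,  42.        ]), (263.5, 272.5, 2.5)) (array([666.0501351 , -63.95022701,  42.        ]), (292.0, 224.5, 2.1))
```

View pics/m5.png

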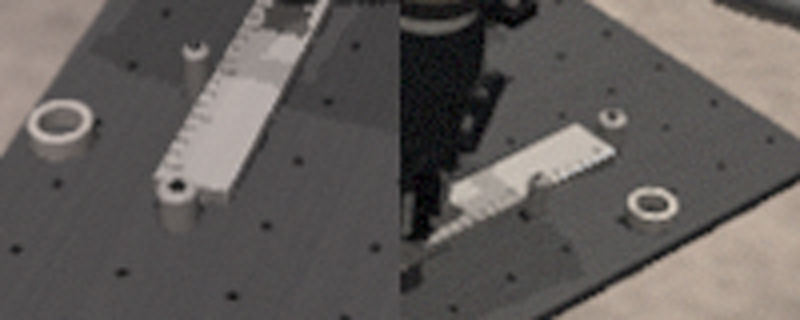

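The bar is still 4–5 mm short of the stop in both views, agreeing with 41.8 − 37.2 mm, so it is stuck on friction. I ramp continuously, correcting the tilt.

```bash
python3 -m jog '[{"dx":-0.0008,"dy":-0.0003,"dz":-0.001,"ax":-0.003,"ay":0,"az":0},{"dx":-0.0008,"dy":-0.0003,"dz":-0.002,"ax":-0.006,"ay":0,"az":0},{"dx":-0.0009,"dy":-0.0003,"dz":-0.003,"ax":-0.008,"ay":0,"az":0},{"dx":-0.0009,"dy":-0.0003,"dz":-0.0035,"ax":-0.008,"ay":0,"az":0},{"dx":-0.0009,"dy":-0.0003,"dz":-0.004,"ax":-0.008,"ay":0,"az":0}]'; python3 -c "
from h import *
o=get_obs();print(o['contact_force'],o['ft_torque']); goto(o['tool_pos'],-np.pi/2)"
```

```text
time: 20.7
tool_pos: [639.1, 39.5, 31.9]
ee_rot: [-0.016, 0.023, -0.706, 0.708]
contact_force: [-5.3, -7.1, -1.2]
width: 0.278
[-5.25602607 -7.06585437 -1.1901386 ] [-1.16374772  1.00576795  0.14921313]
[639.08032978  39.47660475  31.86031474] [0. 0. 0.] [-0.002  0.056  0.011]
```

```bash
python3 -m jog '[{"dx":-0.0008,"dy":-0.0002,"dz":-0.001,"ax":-0.002,"ay":0,"az":0.003},{"dx":-0.001,"dy":-0.0002,"dz":-0.0016,"ax":-0.004,"ay":0,"az":0.005},{"dx":-0.0011,"dy":-0.0002,"dz":-0.0022,"ax":-0.005,"ay":0,"az":0.007},{"dx":-0.0011,"dy":-0.0002,"dz":-0.0026,"ax":-0.005,"ay":0,"az":0.007},{"dx":-0.0011,"dy":-0.0002,"dz":-0.003,"ax":-0.005,"ay":0,"az":0.007}]'; python3 -c "
from h import *
o=get_obs();print(o['contact_force'],o['ft_torque']); goto(o['tool_pos'],-np.pi/2)"
```

```text
time: 21.32
tool_pos: [639.0, 40.4, 31.8]
ee_rot: [0.017, -0.022, 0.707, -0.707]
contact_force: [-7.7, -8.9, -0.3]
width: 0.273
[-7.72603757 -8.93495529 -0.3153859 ] [-1.39467265  1.19618325  0.0351689 ]
[639.04644713  40.44071856  31.81031904] [0. 0. 0.] [0.001 0.056 0.006]
```

```bash
python3 -m jog '[{"dx":-0.0008,"dy":-0.0002,"dz":-0.001,"ax":-0.002,"ay":0,"az":0.003},{"dx":-0.001,"dy":-0.0002,"dz":-0.0016,"ax":-0.004,"ay":0,"az":0.005},{"dx":-0.001,"dy":-0.0002,"dz":-0.0022,"ax":-0.005,"ay":0,"az":0.006},{"dx":-0.001,"dy":-0.0002,"dz":-0.0026,"ax":-0.005,"ay":0,"az":0.006}]'; python3 -c "
from h import *
o=get_obs();print(o['contact_force'],o['ft_torque']); goto(o['tool_pos'],-np.pi/2)"
```

```text
time: 21.82
tool_pos: [639.0, 41.0, 31.8]
ee_rot: [0.019, -0.021, 0.708, -0.706]
contact_force: [-6.5, -8.6, -1.7]
width: 0.274
[-6.5211507  -8.61782181 -1.65223812] [-1.52896411  1.13849465  0.0795822 ]
[638.97913677  41.03853044  31.76892828] [0. 0. 0.] [0.003 0.056 0.003]
```

```bash
for i in 1 2; do python3 -m jog '[{"dx":-0.0008,"dy":-0.0002,"dz":-0.001,"ax":0,"ay":0,"az":0.002},{"dx":-0.001,"dy":-0.0002,"dz":-0.0016,"ax":0,"ay":0,"az":0.004},{"dx":-0.001,"dy":-0.0002,"dz":-0.0022,"ax":0,"ay":0,"az":0.004},{"dx":-0.001,"dy":-0.0002,"dz":-0.0026,"ax":0,"ay":0,"az":0.004}]';  done; python3 -c "
from h import *
o=get_obs();print(o['contact_force'],o['ft_torque']); goto(o['tool_pos'],-np.pi/2)"
```

```text
time: 22.32
tool_pos: [638.9, 41.7, 31.7]
ee_rot: [0.019, -0.02, 0.707, -0.707]
contact_force: [-6.6, -7.5, -0.9]
width: 0.276
time: 22.82
tool_pos: [638.9, 42.2, 31.7]
ee_rot: [-0.02, 0.02, -0.706, 0.708]
contact_force: [-6.8, -9.8, -0.6]
width: 0.275
[-6.75075542 -9.78682569 -0.63273421] [-1.56124895  1.21536875  0.03265912]
[638.89599485  42.21797373  31.69742095] [0. 0. 0.] [-0.002  0.056 -0.   ]
```

```bash
for i in 1 2; do python3 -m jog '[{"dx":-0.0008,"dy":-0.0002,"dz":-0.001,"ax":-0.001,"ay":0,"az":0.002},{"dx":-0.001,"dy":-0.0002,"dz":-0.0016,"ax":-0.002,"ay":0,"az":0.004},{"dx":-0.001,"dy":-0.0002,"dz":-0.0022,"ax":-0.003,"ay":0,"az":0.004},{"dx":-0.001,"dy":-0.0002,"dz":-0.0026,"ax":-0.003,"ay":0,"az":0.004}]';  done; python3 -c "
from h import *
o=get_obs();print(o['contact_force'],o['ft_torque']); goto(o['tool_pos'],-np.pi/2)"
```

```text
time: 23.32
tool_pos: [638.9, 42.3, 31.7]
ee_rot: [-0.02, 0.019, -0.706, 0.708]
contact_force: [-6.2, -11.3, -0.9]
width: 0.273
time: 23.82
tool_pos: [638.9, 42.3, 31.7]
ee_rot: [-0.021, 0.019, -0.706, 0.708]
contact_force: [-7.9, -12.1, -1.0]
width: 0.275
[ -7.85659584 -12.12217132  -1.00310802] [-1.7440969   1.19758911  0.05025254]
[638.91725654  42.27904727  31.69575475] [0. 0. 0.] [-0.003  0.056 -0.003]
```

Motion has stopped at y=42.3 while Fy rose from about 8 (sliding) to 12 N, which is contact with the stop. I press a little more and hold.

```bash
python3 -m jog '[{"dx":-0.0008,"dy":-0.0002,"dz":-0.001,"ax":-0.001,"ay":0,"az":0},{"dx":-0.0011,"dy":-0.0002,"dz":-0.0018,"ax":-0.002,"ay":0,"az":0},{"dx":-0.0012,"dy":-0.0002,"dz":-0.0024,"ax":-0.003,"ay":0,"az":0},{"dx":-0.0012,"dy":-0.0002,"dz":-0.0029,"ax":-0.003,"ay":0,"az":0},{"dx":-0.0012,"dy":-0.0002,"dz":-0.0031,"ax":-0.003,"ay":0,"az":0},{"dx":-0.0012,"dy":-0.0002,"dz":-0.0031,"ax":-0.003,"ay":0,"az":0},{"dx":-0.0012,"dy":-0.0002,"dz":-0.0031,"ax":-0.003,"ay":0,"az":0}]';  python3 -c "
from h import *
im=snap('wrist','w16.png'); edge(im,225,290)
o=get_obs();print(o['contact_force'],o['ft_torque']); goto(o['tool_pos'],-np.pi/2)"
```

```text
time: 24.7
tool_pos: [638.9, 42.3, 31.7]
ee_rot: [-0.02, 0.02, -0.706, 0.708]
contact_force: [-7.4, -13.3, -0.1]
width: 0.272
slope -0.026680792 x at 128,9,-68 [655.0, 658.2, 660.3] res 0.43073297
[ -7.69061412 -12.38853942   0.37151212] [-1.96497562  1.30115062  0.04610059]
[638.91181731  42.28456028  31.69651592] [0. 0. 0.] [-0.003  0.056  0.   ]
```

```bash
python3 -m jog '[{"dx":-0.001,"dy":-0.0002,"dz":-0.0015,"ax":-0.001,"ay":0,"az":0.002},{"dx":-0.0014,"dy":-0.0002,"dz":-0.0024,"ax":-0.002,"ay":0,"az":0.004},{"dx":-0.0017,"dy":-0.0002,"dz":-0.003,"ax":-0.003,"ay":0,"az":0.006},{"dx":-0.0018,"dy":-0.0002,"dz":-0.0033,"ax":-0.003,"ay":0,"az":0.006},{"dx":-0.0018,"dy":-0.0002,"dz":-0.0033,"ax":-0.003,"ay":0,"az":0.006},{"dx":-0.0018,"dy":-0.0002,"dz":-0.0033,"ax":-0.003,"ay":0,"az":0.006},{"dx":-0.0018,"dy":-0.0002,"dz":-0.0033,"ax":-0.003,"ay":0,"az":0.006}]'
python3 -m jog '[{"dx":-0.0004,"dy":0,"dz":-0.0006,"ax":0,"ay":0,"az":0},{"dx":-0.0002,"dy":0,"dz":-0.0003,"ax":0,"ay":0,"az":0},{"dx":0,"dy":0,"dz":0,"ax":0,"ay":0,"az":0},{"dx":0,"dy":0,"dz":0,"ax":0,"ay":0,"az":0}]'
```

```text
time: 25.62
tool_pos: [639.0, 42.3, 31.7]
ee_rot: [-0.02, 0.019, -0.705, 0.708]
contact_force: [-9.9, -13.8, 2.4]
width: 0.274
time: 26.12
tool_pos: [638.8, 42.1, 31.6]
ee_rot: [-0.02, 0.019, -0.705, 0.708]
contact_force: [-5.5, -2.1, -1.9]
width: 0.271
```

```bash
python3 -m jog '[{"dx":0,"dy":0,"dz":0,"ax":0,"ay":0,"az":0},{"dx":0,"dy":0,"dz":0,"ax":0,"ay":0,"az":0},{"dx":0,"dy":0,"dz":0,"ax":0,"ay":0,"az":0},{"dx":0,"dy":0,"dz":0,"ax":0,"ay":0,"az":0},{"dx":0,"dy":0,"dz":0,"ax":0,"ay":0,"az":0},{"dx":0,"dy":0,"dz":0,"ax":0,"ay":0,"az":0},{"dx":0,"dy":0,"dz":0,"ax":0,"ay":0,"az":0},{"dx":0,"dy":0,"dz":0,"ax":0,"ay":0,"az":0}]' 0
python3 -m jog '[{"dx":0,"dy":-0.02,"dz":0,"ax":0,"ay":0,"az":0},{"dx":0,"dy":-0.05,"dz":0,"ax":0,"ay":0,"az":0},{"dx":0,"dy":-0.09,"dz":0,"ax":0,"ay":0,"az":0},{"dx":0.02,"dy":-0.13,"dz":-0.02,"ax":0,"ay":0,"az":0},{"dx":0.05,"dy":-0.17,"dz":-0.04,"ax":0,"ay":0,"az":0},{"dx":0.08,"dy":-0.22,"dz":-0.04,"ax":0,"ay":0,"az":0},{"dx":0.08,"dy":-0.22,"dz":-0.04,"ax":0,"ay":0,"az":0},{"dx":0.08,"dy":-0.22,"dz":-0.04,"ax":0,"ay":0,"az":0}]'
python3 - <<'E'
from h import *
im=snap("wrist","w20.png"); print(proj(im,[661.8,128.2,42]),proj(im,[633.3,221.8,34]),proj(im,[557,128,22]),proj(im,[637,42,64]),[proj(im,[x,y,22]).round() for x,y in((654,210),(660,-128))])
cv2.imwrite("pics/fin.png",cv2.resize(im["pixels"][:300][...,::-1],(800,375),interpolation=cv2.INTER_CUBIC))
E
```

```text
time: 27.12
tool_pos: [638.8, 42.1, 31.6]
ee_rot: [-0.02, 0.019, -0.705, 0.708]
contact_force: [0.8, 1.0, -0.0]
width: 0.994
time: 28.12
tool_pos: [556.3, 78.5, 251.2]
ee_rot: [-0.02, 0.019, -0.705, 0.708]
contact_force: [0.0, -0.2, -0.9]
width: 0.998
[262.43329214  85.25939042] [155.85986337 114.69718519] [263.70859607 203.87403807] [365.2806408  121.89970974] [array([173.,  91.]), array([550., 106.])]
```

View pics/fin.png

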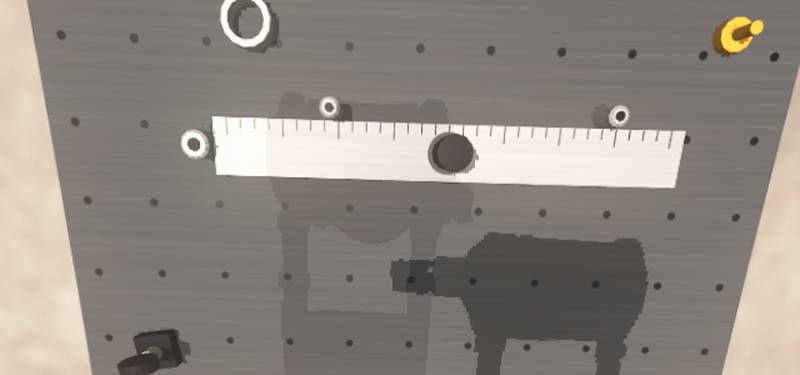

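The bar lies released against both slim posts, whose tops are at (329,107) and (619,116), with its left end at (213,145) next to the stop (194,144). Next I check the gaps numerically.

```bash
python3 - <<'E'
from h import *
im=load("w20"); g=im["pixels"].astype(int).sum(2).astype(float); s=0.8
E=[]
for u in list(range(180,250,4))+list(range(280,325,4))+list(range(390,480,4))+list(range(505,540,4)):
    v0=117*s+(u-213*s)*(131-117)/(685-213); a=int(v0)-6; d=np.diff(g[:,u]); E.append(onz(im,u,a+np.argmax(d[a:a+12])+.5,22)[:2])
E=np.array(E,np.float32); vx,vy,x,y=cv2.fitLine(E,cv2.DIST_HUBER,0,.01,.01).ravel()
if vy<0: vx,vy=-vx,-vy
n=np.array([vy,-vx]); t=np.array([vx,vy]); print("slope",vx/vy)
for nm,u,v,z in(("pl",263,86,42),("pr",495,93,42),("st",155,115,34)):
    X,c=blob(im,u,v,z,11,150); print(nm,X.round(1),c,"from centre line",round(float((X[:2]-[x,y])@n)+20,2))
    if nm=="st": st=X[:2]
L=[]
for v in list(range(101,107,2))+list(range(124,138,2)):
    d=np.diff(g[v,:]); a=164; L.append(onz(im,a+np.argmax(d[a:a+14])+.5,v,22)[:2])
print("stop from centre along:",np.round(st@t-np.array(L)@t+170,1))
E
```

```text
slope -0.023568777
pl [662.1 127.9  42. ] (262.8, 84.9, 8.1) from centre line 27.18
pr [666.3 -68.   42. ] (495.1, 92.7, 8.9) from centre line 26.77
st [633.  222.6  34. ] (155.0, 115.0, 12.2) from centre line 0.34
stop from centre along: [179.4 179.3 179.1 180.5 179.4 179.3 179.2 179.9 179.8 179.7]
```

All within limits (27.2, 26.8 and about 179.5 mm), so I hand in.

```bash
python3 -c "
from plant import *
print(hand_in())"
```

```text
the job is handed in; nothing more can be done
None
```

I slid the straightedge by its knob until it rested on both slim posts, then slid it lengthwise along them to the stop. I then opened the gripper, backed off and handed the job in at about 28 s. `hand_in()` gives no verdict, so whether it passed is not confirmed.

**Position after release (wrist camera):**

| Check | Measured | Required |
|---|---|---|
| Left post to centre line | 27.2 mm | 25–29 mm |
| Right post to centre line | 26.8 mm | 25–29 mm |
| Stop to bar centre, along the bar | about 179.5 mm | 177–182 mm |

The bar's edge was also parallel to the line through the posts, at -0.0236 against -0.0234.

**Forces:** individual post forces could only be inferred from the wrist total.
- **Slim posts:** I pushed with about 8–10 N across both. The edge stayed put as I raised the force and slid along, so both were touching.
- **Stop:** the lengthwise force rose from about 8 N sliding to 13–14 N with no further motion, so the stop took roughly 4–6 N.

**What disagreed or went less smoothly:**
- The side camera placed the posts and stop 1 to 5 mm differently from the wrist camera, so I relied on the wrist view.
- While sliding lengthwise, the bar stuck on friction about 5 mm short of the stop. I slackened the downward press and continued.
- The first move command was refused because it left out some keys, and nothing moved.
- I did not measure the bystanders numerically. The ring, thumbscrew and mirror mount show nothing out of place in the last picture; the dish, box, jar and driver were not in it.

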